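# Empty the discard tray into the glass-waste bin

### The job

Clear away the used sample bottles: first gather all those lying on the bench into the steel discard tray, then, with the yellow glass-waste bin's hopper door pulled wide open by its handle, lift the tray to the hopper and tip all the bottles into the bin. Then push the door fully shut and set the empty tray back squarely on its green mat, upright. The bottles are thin glass, so hold them with a light grip (under 40 N), and leave the other things on the bench where they are.

Things in the scene. Friction and masses are not known exactly. Their poses are not given: they have to be found in the camera images.
- bottle0: square amber glass sample bottle with a blue screw cap and white label, lying on its side; glass body 62 long x 30 x 30 mm, cap 23 mm across sticks out 20 mm further (82 mm in all), 45 g. Origin: the middle of the glass body. +x: along the bottle towards the cap. Starts in the tray, behind its handle.
- bottle1: square amber glass sample bottle with a blue screw cap and white label, lying on its side; glass body 62 long x 30 x 30 mm, cap 23 mm across sticks out 20 mm further (82 mm in all), 45 g. Origin: the middle of the glass body. +x: along the bottle towards the cap. May start lying on the bench; absent (None) in some runs.
- bottle2: square amber glass sample bottle with a blue screw cap and white label, lying on its side; glass body 62 long x 30 x 30 mm, cap 23 mm across sticks out 20 mm further (82 mm in all), 45 g. Origin: the middle of the glass body. +x: along the bottle towards the cap. May start lying on the bench; absent (None) in some runs.
- bottle3: square amber glass sample bottle with a blue screw cap and white label, lying on its side; glass body 62 long x 30 x 30 mm, cap 23 mm across sticks out 20 mm further (82 mm in all), 45 g. Origin: the middle of the glass body. +x: along the bottle towards the cap. May start lying on the bench; absent (None) in some runs.
- bottle4: square amber glass sample bottle with a blue screw cap and white label, lying on its side; glass body 62 long x 30 x 30 mm, cap 23 mm across sticks out 20 mm further (82 mm in all), 45 g. Origin: the middle of the glass body. +x: along the bottle towards the cap. May start lying on the bench; absent (None) in some runs.
- bottle5: square amber glass sample bottle with a blue screw cap and white label, lying on its side; glass body 62 long x 30 x 30 mm, cap 23 mm across sticks out 20 mm further (82 mm in all), 45 g. Origin: the middle of the glass body. +x: along the bottle towards the cap. May start lying on the bench; absent (None) in some runs.
- tray: steel discard tray, a scoop: floor 240 x 150 mm, 4 mm thick; sides and back wall 45 mm high, 4 mm thick; the front end (+x) is open for pouring. 350 g. Origin: centre of the underside; x: towards the open end; z up. Bottles lie free before and behind the handle, slide on the steel once it is tilted 25 to 36 degrees, and pass under the handle.
- tray_handle (a point): centre of the tray's blue handle bar, 102 mm above the tray's origin: a flat bar across the middle along the tray's y, 12 mm thick (along x), 22 mm high, 150 mm long, on a steel post at each end. Axes as the tray's.
- tray_mat: green mat fixed on the bench, 290 x 200 x 3 mm, on which the tray starts. Origin: centre of its underside; x: along its length.
- bin: yellow glass-waste bin fixed on the bench: 260 deep (x) x 300 wide (y) x 210 mm high, clear roof. Origin: centre of its underside; its front, with the tilt-out hopper door, is the -x face (130 mm from the origin), which faces the middle of the bench.
- bin_floor (a point): centre of the bin's inner floor, 10 mm above the bench; axes as the bin's.
- hopper_hinge (a point): middle of the hopper door's hinge line, along the bin's y, at the foot of the front: 124 mm in front of the bin's centre, 45 mm above the bench.
- hopper_door (a joint): hopper door angle (rad): 0 shut (upright), 0.8 fully open (stop). Yellow panel 270 wide x 165 high x 12 mm, hinged along its foot; its top tilts out to the bin's -x, making a steep smooth chute with side cheeks into the bin; shutting it pushes in a bottle still on it. Open, its top edge is 118 mm out from the hinge, 160 mm above the bench. Stiff: stays put, moves with about 3 N at the handle.
- hopper_handle (a point): middle of the door's handle: a level round steel bar 13 mm across and 136 mm long, along the bin's y, 35 mm above the door's top edge on two thin posts 60 mm either side (200 mm from the hinge; shut, 245 mm above the bench and 35 mm above the roof). Free on both sides: it can be pinched or pushed from above.
- reagent: grey reagent bottle, 170 mm high, 90 mm across, loose on the bench; leave it alone. Origin: on its underside.
- spanner: spanner, 160 mm long, loose on the bench; leave it alone. Origin: on its underside.
- driver: red screwdriver, 170 mm long, loose on the bench; leave it alone. Origin: on its underside.
- pen: marker pen, 135 mm long, loose on the bench; leave it alone. Origin: on its underside.
- valve: steel valve with a green handwheel, 95 mm long, 52 mm high, loose on the bench; leave it alone. Origin: on its underside.

How it is judged:
By the outcome, as a careful person would: the job done as asked, in the order asked, and still so for the second after the job is handed in, with the robot touching nothing.
Of bottle1, bottle2, bottle3, bottle4, bottle5 only 3 to 4 are there at a start; the rules pass over those that are not, and their reading is None.
At some moment in a run one of bottle1, bottle2, bottle3, bottle4, bottle5 may be knocked a few centimetres aside while the robot is not near it.
It also fails if it takes over 210 s, if anything falls off the work surface, if the arm or the gripper's body presses on something with over 40 N, if the wrist force passes 120 N, or if a joint passes its speed limit or range.

### The arm

A 6-joint arm with a two-finger parallel gripper is mounted at the origin on the work surface. World frame = base frame: x ahead of the robot, y to its left, z up, the work surface at z = 0. Lengths are in m, angles in rad, forces in N, time in s.
With the tool pointing down it reaches from about 0.35 to 0.725 m from the base axis. Payload 4.3 kg.
Tool frame: the origin (TCP) lies midway between the tips of the shut fingers; the grasp point (between the pads) lies 19 mm behind it; z points along the fingers, y is the line along which they close (so a half turn about z gives the same grasp; the last joint's range is limited). The gripper opens to 85 mm and grips with 20 to 120 N. Pads are 22 mm wide; open, the fingers measure 114 mm over their backs; the gripper's body (76 mm by 85 mm) begins 54 mm behind the grasp point. The pads swing forward as they close: fully open they stand 13 mm farther back than shut.
Start: joints at [-1.368, 0.377, 0.081, 1.274, 0, 1.46], TCP at [0.177, -0.547, 0.231] pointing down, gripper open.
Joint ranges: [-2.72, 2.72], [-0.84, 1.66], [-1.02, 1.22], [-1.77, 2.12], [-1.37, 1.28], [-3.14, 3.14]. Speed limits (rad/s): [2.57, 2.57, 3.14, 3.14, 3.14, 3.14].

### API

Orientations are given as [roll, pitch, yaw] about the fixed x, y, z axes, in that order (R = Rz(yaw) Ry(pitch) Rx(roll)).
In Python, from plant import env, eoat, snapshot, calibration, current_t, current_joint_positions, current_qvel, current_effort, current_tool_pos, current_eef_rot, current_ft_force, current_wrist_torque, current_opening, current_finger_force gives the robot as it stands. Calls block until the motion is done:
- env.move_pose(position, orientation): joint-space move of the TCP to a pose.
- env.servo_line(position, rot=None, max_speed=0.15): straight line of the TCP; rot=None keeps the orientation; max_speed is the mean speed in m/s.
- env.movej(angles): joint-space move.
- eoat.move_gripper(opening): opening from 0.0 (shut) to 1.0 (fully open); the grip force is fixed at half the most; returns when the fingers have stopped.
- env.hold(seconds).
- env.ik(position, orientation): joint angles nearest the present ones, or None.
- snapshot(name): name is "side" or "top" or "wrist"; returns the picture (400x640x3 uint8, red, green, blue); there is no depth.
- calibration(name): a dict with "fov_y" (degrees; the focal length in pixels is half the picture's height over the tangent of half this angle, whatever the lens; pixels are square), "cx", "cy" (the principal point, pixels), "k1" (the pictures are not rectified: a ray, as slopes to the right and down, at radius r is drawn at 1 + k1 r^2 times it, then the intrinsics apply), "view" (4x4, takes a point from world to camera coordinates); the wrist camera has in their place "T_tool_cam" (4x4, takes a point from camera to tool coordinates, whose origin is the TCP and whose axes are the flange's). Camera axes: x right, y down, z forward; pixel columns grow to the right and rows downward; lengths in m; the calibration is good to about 2 mm. A picture is of the moment at which its call begins: read the wrist's pose just before it. calibration takes no time and is no camera call.
A pose or a line that the arm cannot do raises env.IKError and nothing moves.
- env.close_job(): hands the job in; it is judged then, once.
Readings, each from a call of its own:
- current_t(): time.
- current_joint_positions(): joint angles.
- current_qvel(): joint speeds.
- current_effort(): joint torques, N m.
- current_tool_pos(): TCP position.
- current_eef_rot(): TCP orientation.
- current_ft_force(): force on the tool from outside, world axes, zero at the start.
- current_wrist_torque(): the same for the moment, N m.
- current_opening(): opening from 0.0 (shut) to 1.0 (fully open).
- current_finger_force(): force on a finger pad.
Only numpy, scipy, OpenCV 4.12 (cv2) and the standard library are available. Lean on these libraries where they do the work, as an engineer would, in place of code of your own. Each camera call takes 0.05 s, during which the arm holds its last target. There are 200 camera calls.

## Working session

There is one attempt and no reset: what is moved stays moved. The work goes in short steps, each a Python script; the robot and the scene stay as the last script left them, time stands still between calls to the robot, and variables do not carry over. Pictures are saved under pics/ and viewed, at most 17 in all, crops included, and the job is handed in when it is done.

```bash
ls; mkdir -p pics
python3 - <<'E'
from plant import *
import cv2
for n in ("top","side"):
    cv2.imwrite(f"pics/{n}0.png",snapshot(n)[:,:,::-1])
    print(n,calibration(n))
print(calibration("wrist"),current_t(),current_tool_pos(),current_eef_rot(),current_opening())
E
```

```text
pics
top {'fov_y': 46.85377646830345, 'cx': 313.89071243267574, 'cy': 205.93938707626396, 'k1': 0.030934691919502745, 'view': array([[-0.01102382, -0.99993456,  0.0030567 ,  0.00198104],
       [-0.98709128,  0.01039367, -0.15982108,  0.56238327],
       [ 0.15977885, -0.00477908, -0.98714127,  1.55746524],
       [ 0.        ,  0.        ,  0.        ,  1.        ]])}
side {'fov_y': 53.91056155507923, 'cx': 317.3653894602314, 'cy': 199.7958087163439, 'k1': -0.041789741690344696, 'view': array([[ 0.98293172, -0.18386023, -0.00637635, -0.54430275],
       [-0.12229828, -0.62713873, -0.76924648,  0.19974015],
       [ 0.13743498,  0.75689658, -0.63892033,  1.24815258],
       [ 0.        ,  0.        ,  0.        ,  1.        ]])}
{'fov_y': 59.05628135861143, 'cx': 320.75445431723807, 'cy': 200.00604908179955, 'k1': -0.019808949675758532, 'T_tool_cam': array([[ 7.07753015e-04, -9.55512343e-01, -2.94950270e-01,
         7.50197895e-02],
       [ 9.99999693e-01,  5.77452896e-04,  5.28866876e-04,
        -4.73545677e-04],
       [-3.35018940e-04, -2.94950554e-01,  9.55512459e-01,
        -1.42652073e-01],
       [ 0.00000000e+00,  0.00000000e+00,  0.00000000e+00,
         1.00000000e+00]])} 0.1 [ 0.17684887 -0.54651097  0.23043774] [-3.13974338e+00 -2.00568697e-04  3.12822369e-01] 1.000366001941405
```

View pics/top0.png

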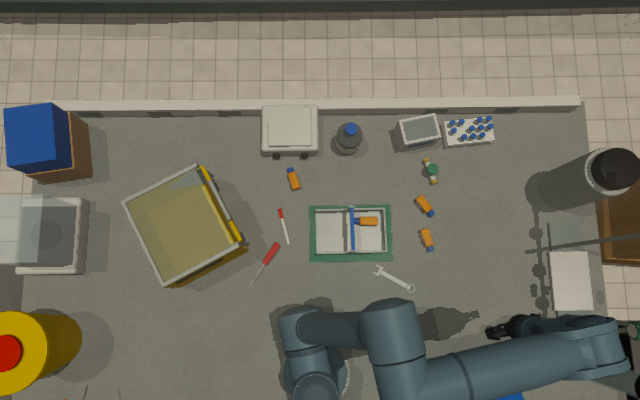

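View pics/side0.png

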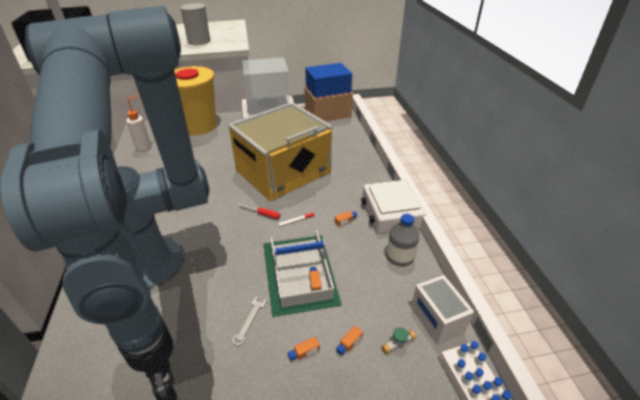

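The top view shows the mat and tray at about (350,232), with the handle at x≈351 and bottle0 at (368,221). Bench bottles are at (294,180), (425,206) and (427,238). The bin is around (185,225) with its front facing right. The arm hides the lower part of the bench, so I'll move it and look again.

```bash
cat > h.py <<'E'
from plant import *
import numpy as np, cv2
from scipy.spatial.transform import Rotation as Rot
pi=np.pi
def cam(name,tool=None):
    c=calibration(name); f=200/np.tan(np.radians(c['fov_y'])/2)
    K=np.array([[f,0,c['cx']],[0,f,c['cy']],[0,0,1]]); d=np.array([c['k1'],0,0,0])
    if name=='wrist':
        T=np.eye(4); T[:3,:3]=Rot.from_euler('xyz',tool[1]).as_matrix(); T[:3,3]=tool[0]
        W=T@c['T_tool_cam']
    else: W=np.linalg.inv(c['view'])
    return K,d,W
def shot(name):
    tool=(np.array(current_tool_pos()),np.array(current_eef_rot())) if name=='wrist' else None
    im=snapshot(name)[:,:,::-1].copy()
    return im,cam(name,tool)
def rays(C,px):
    K,d,W=C; u=cv2.undistortPoints(np.array(px,float).reshape(-1,1,2),K,d).reshape(-1,2)
    return W[:3,3],(W[:3,:3]@np.c_[u,np.ones(len(u))].T).T
def onplane(C,px,z):
    o,v=rays(C,px); return o+v*((z-o[2])/v[:,2])[:,None]
def proj(C,P):
    K,d,W=C; V=np.linalg.inv(W)
    return cv2.projectPoints(np.array(P,float).reshape(-1,1,3),cv2.Rodrigues(V[:3,:3])[0],V[:3,3],K,d)[0].reshape(-1,2)
def tri(C1,p1,C2,p2):
    o1,v1=rays(C1,[p1]); o2,v2=rays(C2,[p2]); v1,v2=v1[0],v2[0]
    s=np.linalg.lstsq(np.c_[v1,-v2],o2-o1,rcond=None)[0]
    a,b=o1+s[0]*v1,o2+s[1]*v2; return (a+b)/2,np.linalg.norm(a-b)
def mask(im,h0,h1,s=110,v=50):
    hsv=cv2.cvtColor(im,cv2.COLOR_BGR2HSV); return cv2.inRange(hsv,(h0,s,v),(h1,255,255))
def blobs(m,amin=30):
    cs,_=cv2.findContours(m,cv2.RETR_EXTERNAL,cv2.CHAIN_APPROX_NONE)
    return [c for c in cs if cv2.contourArea(c)>=amin]
def cen(c):
    M=cv2.moments(c); return np.array([M['m10'],M['m01']])/M['m00']
ORANGE=(5,20,150,90); BLUE=(100,125,120,40); GREEN=(60,90,90,30)
def down(yaw): return [pi,0,yaw]
E
python3 - <<'E'
from h import *
np.set_printoptions(precision=4,suppress=True)
env.movej([0.9,0.0,0.0,1.57,0,0])
im,C=shot('top'); cv2.imwrite('pics/top1.png',im); s,S=shot('side'); cv2.imwrite('pics/side1.png',s)
print(current_t(),current_tool_pos())
print('camtop',C[2][:3,3])
for c in blobs(mask(im,*ORANGE),25):
    p=cen(c); print('or',p,cv2.contourArea(c),onplane(C,[p],.025)[0])
for c in blobs(mask(im,*BLUE),8):
    p=cen(c); print('bl',p,cv2.contourArea(c),onplane(C,[p],.018)[0], onplane(C,[p],.113)[0])
g=mask(im,*GREEN)
for c in blobs(g,300):
    r=cv2.minAreaRect(c); print('green',r); print(onplane(C,cv2.boxPoints(r),.003))
E
```

```text
3.35 [0.1894 0.3399 0.3814]
camtop [0.3063 0.0036 1.6273]
or [ 12.439  357.7825] 246.0 [0.0712 0.9909 0.025 ]
or [426.5956 236.7185] 112.5 [ 0.4532 -0.3946  0.025 ]
or [368.0193 220.5481] 112.5 [ 0.5119 -0.193   0.025 ]
or [423.7075 203.6313] 122.5 [ 0.5698 -0.3904  0.025 ]
or [293.474  180.3558] 118.5 [0.6583 0.0672 0.025 ]
bl [508.1433 394.1169] 278.0 [-0.0662 -0.6354  0.018 ] [-0.0442 -0.5977  0.113 ]
bl [430.5    213.2556] 15.0 [ 0.5364 -0.4142  0.018 ] [ 0.5228 -0.3896  0.113 ]
bl [352.663  226.8962] 91.5 [ 0.4909 -0.1393  0.018 ] [ 0.48   -0.1309  0.113 ]
bl [289.8889 169.2778] 9.0 [0.7005 0.0802 0.018 ] [0.6772 0.0756 0.113 ]
bl [464.0794 136.4444] 10.5 [ 0.8152 -0.5491  0.018 ] [ 0.7851 -0.5164  0.113 ]
bl [473.0725 135.2899] 11.5 [ 0.819  -0.5816  0.018 ] [ 0.7888 -0.5471  0.113 ]
bl [482.0725 134.2899] 11.5 [ 0.8224 -0.6141  0.018 ] [ 0.7919 -0.5776  0.113 ]
bl [453.4444 129.8333] 9.0 [ 0.8404 -0.5123  0.018 ] [ 0.8089 -0.4818  0.113 ]
bl [471.8533 127.8533] 12.5 [ 0.847 -0.579  0.018] [ 0.8151 -0.5446  0.113 ]
bl [480.9275 126.7101] 11.5 [ 0.8508 -0.6119  0.018 ] [ 0.8187 -0.5755  0.113 ]
bl [489.9275 125.7101] 11.5 [ 0.8542 -0.6444  0.018 ] [ 0.8218 -0.6062  0.113 ]
bl [350.8463 128.6111] 90.0 [ 0.8495 -0.1414  0.018 ] [ 0.8174 -0.1328  0.113 ]
bl [452.2899 122.0725] 11.5 [ 0.8697 -0.5097  0.018 ] [ 0.8365 -0.4794  0.113 ]
bl [461.3333 121.    ] 11.0 [ 0.8733 -0.5426  0.018 ] [ 0.8399 -0.5104  0.113 ]
bl [479.5733 118.8933] 12.5 [ 0.8804 -0.6089  0.018 ] [ 0.8465 -0.5727  0.113 ]
bl [488.4444 118.0794] 10.5 [ 0.883 -0.641  0.018] [ 0.849 -0.603  0.113]
bl [ 37.0944 136.7641] 3785.5 [0.8274 0.9813 0.018 ] [0.7966 0.9236 0.113 ]
```

View pics/top1.png

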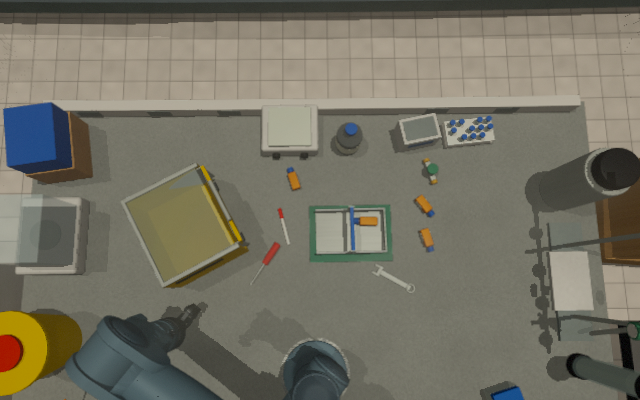

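Run:
```python
from h import *
a=cv2.imread('pics/top1.png');b=cv2.imread('pics/side1.png')
A=cv2.resize(a[155:295,110:260],None,fx=3,fy=3,interpolation=cv2.INTER_CUBIC)
B=cv2.resize(b[95:200,222:338],None,fx=3,fy=3,interpolation=cv2.INTER_CUBIC)
o=np.zeros((420,800,3),np.uint8);o[:,:450]=A;o[:315,450:450+348]=B;cv2.imwrite('pics/bin.png',o)
h=cv2.cvtColor(a,cv2.COLOR_BGR2HSV)
print(h[256,320:385:15],h[230,312],h[232,388],h[222,206:240:4],h[241,240])
```

```text
[[ 70  92 103]
 [ 69  91 107]
 [ 70  85 108]
 [ 67  73 109]
 [ 66  64 111]] [ 67  74 107] [ 72  95 105] [[ 25  97 129]
 [ 26  96 127]
 [ 25  94 128]
 [ 25  99 129]
 [ 24 147 163]
 [ 23 223  89]
 [ 24 255 176]
 [ 22  81  95]
 [ 28  34 104]] [ 22 185  98]
```

View pics/bin.png

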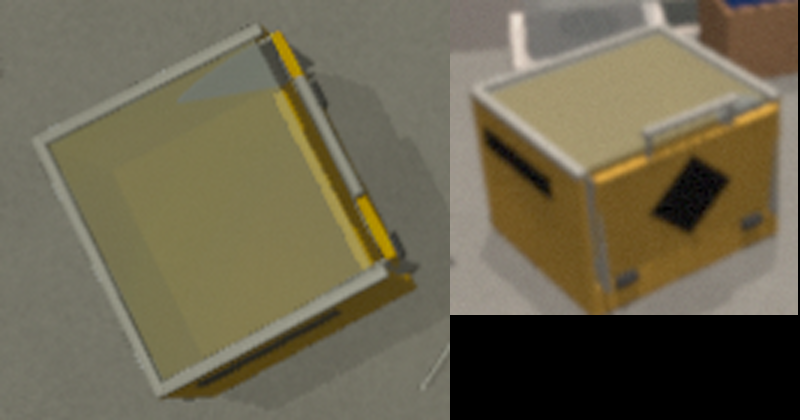

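The left crop shows the roof frame corners at full-image pixels (122,202), (164,286), (239,244) and (197,164). The handle bar runs from (210,182) to (229,220). In the right crop the handle runs from about (288,139) to (325,129).

Run:
```python
from h import *
np.set_printoptions(precision=4,suppress=True)
a=cv2.imread('pics/top1.png');C=cam('top');S=cam('side')
c=onplane(C,[[122,202],[164,286.5],[239.3,244.3],[197.5,164]],.21);print(c)
for i in range(4): print(np.linalg.norm(c[i]-c[(i+1)%4]))
h=onplane(C,[[210,181.5],[229.5,220.5]],.2515);print('handle',h,np.linalg.norm(h[0]-h[1]),proj(S,h))
y=cv2.inRange(cv2.cvtColor(a,cv2.COLOR_BGR2HSV),(18,200,165),(30,255,255))
y[:, :190]=0; y[:,250:]=0; y[300:]=0;y[:150]=0
pts=np.c_[np.nonzero(y)[::-1]]; r=cv2.minAreaRect(pts.astype(np.float32)); print(r,onplane(C,cv2.boxPoints(r),.21))
g=cv2.inRange(cv2.cvtColor(a,cv2.COLOR_BGR2HSV),(60,50,60),(80,255,180)); g[:190]=0;g[280:]=0;g[:,:290]=0;g[:,405:]=0
c=max(blobs(cv2.morphologyEx(g,cv2.MORPH_OPEN,np.ones((3,3)))),key=cv2.contourArea); r=cv2.minAreaRect(c);print(r)
b=onplane(C,cv2.boxPoints(r),.003);print(b,b.mean(0),[np.linalg.norm(b[i]-b[i-1]) for i in range(4)])
bl=mask(a,*BLUE); bl[:190]=0;bl[270:]=0;bl[:,:335]=0;bl[:,:]=bl
c=[k for k in blobs(bl,40) if abs(cen(k)[0]-352)<10][0]; r=cv2.minAreaRect(c);print('trayhandle',r); print(onplane(C,cv2.boxPoints(r),.113))
t=onplane(C,[[351,207],[351,232]],.113);print(proj(S,[[.48,-.13,.113]]))
```

```text
[[0.5543 0.5904 0.21  ]
 [0.2948 0.4506 0.21  ]
 [0.419  0.2266 0.21  ]
 [0.6733 0.3616 0.21  ]]
0.29473552835788513
0.2560822952689683
0.2878419717077452
0.2578786779719065
handle [[0.6075 0.3117 0.2515]
 [0.4874 0.2505 0.2515]] 0.13482190234205732 [[315.6728 126.239 ]
 [284.382  138.3018]]
((220.55262756347656, 202.97279357910156), (82.72725677490234, 2.8133487701416016), 62.676109313964844) [[0.6639 0.3525 0.21  ]
 [0.668  0.3448 0.21  ]
 [0.435  0.2223 0.21  ]
 [0.4311 0.2299 0.21  ]]
((350.1158447265625, 233.2237548828125), (55.45928955078125, 81.65386199951172), 89.19306945800781)
[[ 0.5689  0.0135  0.003 ]
 [ 0.57   -0.2776  0.003 ]
 [ 0.3736 -0.2728  0.003 ]
 [ 0.3726  0.0126  0.003 ]] [ 0.4713 -0.1311  0.003 ] [np.float64(0.1963515076094945), np.float64(0.29109419813788506), np.float64(0.19644837807748378), np.float64(0.28541675368187397)]
trayhandle ((354.0367431640625, 228.41851806640625), (41.12711715698242, 6.754599571228027), 87.70938873291016)
[[ 0.5432 -0.1231  0.113 ]
 [ 0.5439 -0.1455  0.113 ]
 [ 0.4077 -0.1473  0.113 ]
 [ 0.407  -0.1252  0.113 ]]
[[300.4166 246.414 ]]
```

```bash
cat >> h.py <<'E'
def find(name,est,z=.028,amin=None):
    """orange bottle nearest est: centre of the body, axis angle towards the cap"""
    im,C=shot(name); best=None
    for c in blobs(mask(im,*ORANGE),amin or (300 if name=='wrist' else 25)):
        P=onplane(C,c.reshape(-1,2),z)[:,:2].astype(np.float32)
        (ctr,sz,_)=r=cv2.minAreaRect(P*1000); ctr=np.array(ctr)/1000
        if best is None or np.linalg.norm(ctr-est[:2])<np.linalg.norm(best[0]-est[:2]):
            B=cv2.boxPoints(r); e=max(B[1]-B[0],B[2]-B[1],key=np.linalg.norm); best=(ctr,np.arctan2(e[1],e[0]),sorted(sz))
    ctr,a,sz=best; cap=None
    for c in blobs(mask(im,*BLUE),4):
        p=onplane(C,[cen(c)],.015)[0,:2]-ctr
        if .02<np.linalg.norm(p)<.065: cap=p
    if cap is not None and cap@[np.cos(a),np.sin(a)]<0: a+=pi
    return ctr,a%(2*pi),sz,cap,im
def wrap(a): return (a+pi)%(2*pi)-pi
E
python3 - <<'E'
from h import *
np.set_printoptions(precision=4,suppress=True)
for e in ([.658,.067],[.57,-.39],[.453,-.395],[.512,-.193]): print(find('top',e)[:4])
t=current_t()
for yaw in (.3,.3-pi):
    print(yaw,env.ik([.655,.067,.004],down(yaw)))
env.move_pose([.655,.067,.2],down(.3)); print('dt',current_t()-t)
r=find('wrist',[.658,.067]); print(r[:4]); cv2.imwrite('pics/w1.png',r[4])
E
```

```text
(array([0.6578, 0.0671]), np.float32(0.31777158), [29.142108917236328, 62.91633605957031], array([0.0437, 0.0131]))
(array([ 0.5694, -0.3889]), np.float32(3.7723308), [30.20397186279297, 61.05464553833008], array([-0.0326, -0.0261]))
(array([ 0.4521, -0.3936]), np.float32(3.4436746), [28.80908966064453, 59.79084014892578], array([-0.0397, -0.0164]))
(array([ 0.5103, -0.1925]), np.float32(1.5436153), [28.206247329711914, 55.88401412963867], array([-0.0189,  0.0528]))
0.3 [ 0.0056  0.6861 -0.0157  0.8689  0.      2.8472]
-2.8415926535897933 [ 0.0056  0.6861 -0.0157  0.8689  0.     -0.2944]
dt 2.4167000000000005
(array([0.6602, 0.0691]), np.float32(0.31518614), [28.638212203979492, 63.26601791381836], array([0.038 , 0.0122]))
```

View pics/w1.png

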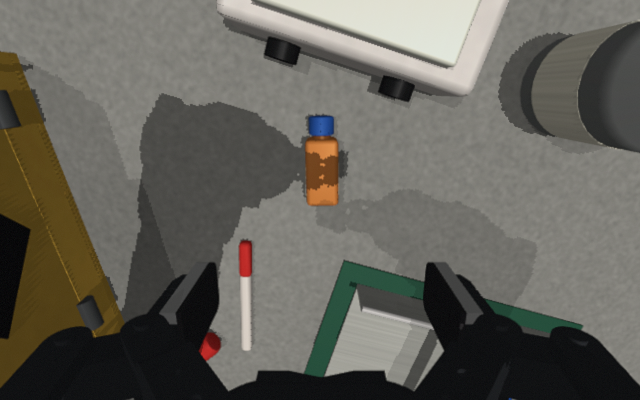

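The wrist view shows bottle A at (322,165), cap up in the picture, measuring 29 x 63 mm as it should. The pen at (245,290) is clear of the fingers. Next I'll pick it with a graded grip.

```bash
cat >> h.py <<'E'
def grip(lo=.25,f=12,start=.42):
    o=start; eoat.move_gripper(o)
    while o>lo and current_finger_force()<f:
        o-=.01; eoat.move_gripper(o)
    env.hold(.1); print('grip',round(o,3),current_opening(),current_finger_force())
E
python3 - <<'E'
from h import *
np.set_printoptions(precision=4,suppress=True)
eoat.move_gripper(.65); x,y,a=.660,.069,.315
env.servo_line([x,y,.05],down(a),.25); env.servo_line([x,y,.004],None,.1)
t=current_t(); grip(); print('gt',current_t()-t,current_ft_force())
env.servo_line([x,y,.03],None,.08); print(current_finger_force(),current_opening(),current_ft_force(),current_t())
E
```

```text
grip 0.34 0.3473633698520563 25.95070481300354
gt 2.158400000000001 [ 0.7441 -0.3476  1.5891]
25.84660291671753 0.34792304532428475 [-0.1191  0.4442 -0.9652] 10.4167
```

```bash
cat >> h.py <<'E'
def place(x,y,yaw,z=.013):
    p=current_tool_pos(); env.servo_line([p[0],p[1],.16],None,.3)
    env.move_pose([x,y,.16],down(yaw)); env.servo_line([x,y,.05],None,.3); env.servo_line([x,y,z],None,.06)
    print('held',current_finger_force()); eoat.move_gripper(.50); env.servo_line([x,y,.16],None,.25)
def look(est,yaw):
    env.move_pose([est[0],est[1],.2],down(yaw)); r=find('wrist',est); print(r[:4]); return r
def pick(x,y,a):
    eoat.move_gripper(.65); env.servo_line([x,y,.05],down(a),.3); env.servo_line([x,y,.004],None,.1); grip(start=.37)
    env.servo_line([x,y,.03],None,.1); print('lift',current_finger_force(),current_opening())
E
python3 - <<'E'
from h import *
np.set_printoptions(precision=4,suppress=True)
place(.445,-.075,pi/2)
im,_=shot('wrist'); cv2.imwrite('pics/w2.png',im)
r=find('top',[.57,-.39]); print(r[:4],find('top',[.452,-.394])[:4])
print(current_t()); r=look(r[0],wrap(r[1]+pi)); print(current_t(),current_joint_positions())
E
```

```text
held 25.845274329185486
(array([ 0.5694, -0.3889]), np.float32(3.7724166), [30.204315185546875, 61.053489685058594], array([-0.0326, -0.0261])) (array([ 0.452 , -0.3932]), np.float32(3.4516792), [30.017719268798828, 59.65900421142578], array([-0.0396, -0.0156]))
14.8583
(array([ 0.5697, -0.3885]), np.float32(3.7887998), [28.837160110473633, 62.91210174560547], array([-0.0361, -0.027 ]))
16.1917 [-0.6895  0.6368  0.4207  1.3554  0.0004  1.8195]
```

View pics/w2.png

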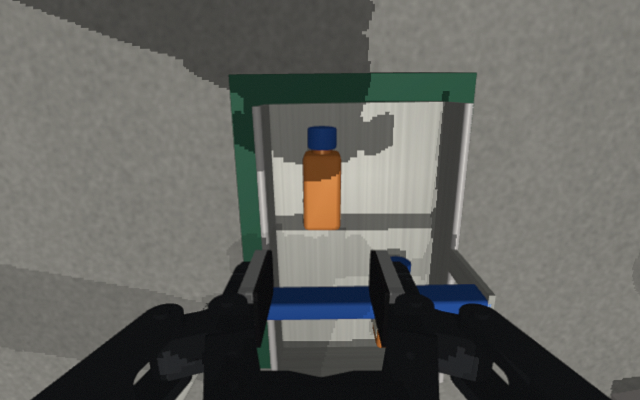

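The front end is open towards +y, and bottle A lies at (322,190) in the front half. Now bottles B and C.

Run:
```python
from h import *
np.set_printoptions(precision=4,suppress=True)
pick(.5697,-.3885,wrap(3.789+pi)); place(.508,-.069,pi/2)
r=find('top',[.452,-.393]); print(r[:4])
r=look(r[0],wrap(r[1]+pi)); print(r[0],r[1],current_t())
if r[2][0]<33 and 58<r[2][1]<67 and r[3] is not None:
    pick(*r[0],wrap(r[1]+pi)); place(.438,-.193,-pi/2)
p=current_tool_pos(); env.servo_line([p[0],p[1],.3],None,.3)
im,_=shot('wrist'); cv2.imwrite('pics/w3.png',im); print(current_t())
```

```text
grip 0.34 0.34412213047923945 26.0226908326149
lift 25.855729579925537 0.3482509405921881
held 38.79179835319519
(array([ 0.4435, -0.3432]), np.float32(3.390473), [29.442432403564453, 60.88973617553711], array([-0.0405, -0.0115]))
(array([ 0.4431, -0.3428]), np.float32(3.3640451), [29.0555419921875, 62.73313903808594], array([-0.0438, -0.0098]))
[ 0.4431 -0.3428] 3.3640451 24.575
grip 0.34 0.34631892184778884 25.91422587633133
lift 25.82716405391693 0.3429679590461696
held 25.80957680940628
34.7333
```

View pics/w3.png

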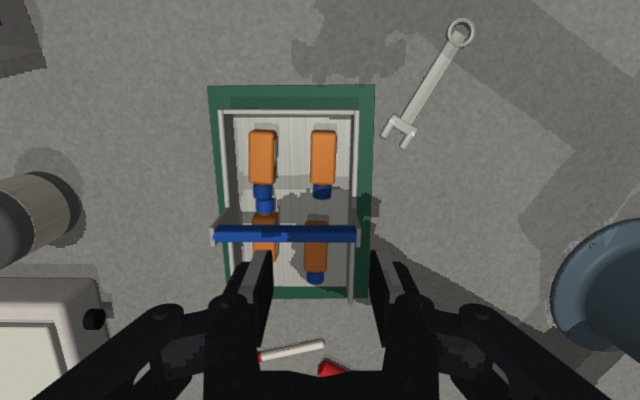

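The knock moved bottle C about 5 cm; it was re-measured and picked. All four bottles are now in the tray, two in front of the handle and two behind it. Next is the door handle.

Run:
```python
from h import *
np.set_printoptions(precision=4,suppress=True)
print(len([c for c in blobs(mask(shot('top')[0],*ORANGE),25)]))
p=current_tool_pos(); 
print(env.ik([.5475,.281,.40],down(.49)))
env.move_pose([.5475,.281,.40],down(.49)); 
im,C=shot('wrist'); cv2.imwrite('pics/w4.png',im); print(current_t(),current_joint_positions())
np.savez('w4.npz',*C)
```

```text
6
[0.3711 0.5438 0.7873 1.8143 0.     3.0227]
39.075 [ 0.3709  0.5437  0.7872  1.8143 -0.      3.0227]
```

View pics/w4.png

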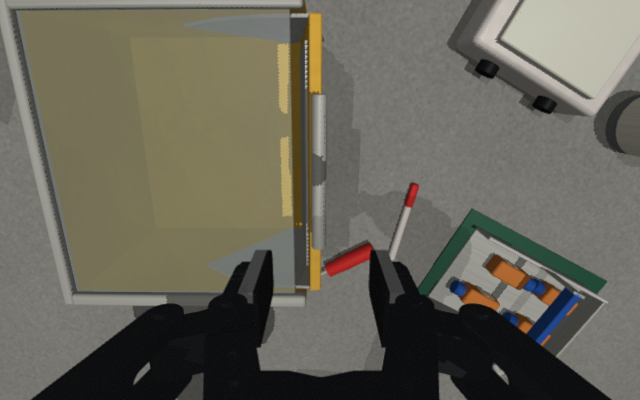

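The bar runs from (320,94) to (319,248), and the door's top edge from (315,13) to (316,289). It lines up with the tool x axis.

Run:
```python
from h import *
np.set_printoptions(precision=4,suppress=True)
C=list(np.load('w4.npz').values())
b=onplane(C,[[320,94],[319,248]],.247);d=onplane(C,[[315.5,13],[315.5,289]],.21)
for q in (b,d):
    v=q[0]-q[1];print(q,q.mean(0),np.linalg.norm(v),np.arctan2(v[1],v[0]))
f=onplane(C,[[9,3],[71,300],[303,300]],.21);print(f,np.diff(f,axis=0),np.linalg.norm(np.diff(f,axis=0),axis=1),[np.arctan2(*v[[1,0]]) for v in np.diff(f,axis=0)])
```

```text
[[0.6114 0.3161 0.247 ]
 [0.4918 0.2533 0.247 ]] [0.5516 0.2847 0.247 ] 0.13508854659328967 0.4831540107992782
[[0.6679 0.3506 0.21  ]
 [0.4324 0.2261 0.21  ]] [0.5502 0.2884 0.21  ] 0.2663833611988751 0.4862299510489684
[[0.5531 0.5873 0.21  ]
 [0.2933 0.4553 0.21  ]
 [0.4141 0.2317 0.21  ]] [[-0.2598 -0.132   0.    ]
 [ 0.1208 -0.2236  0.    ]] [0.2914 0.2541] [np.float64(-2.671617726289885), np.float64(-1.0754003185676702)]
```

```bash
cat >> h.py <<'E'
BA=.485; U=np.array([np.cos(BA),np.sin(BA),0]); OUT=np.array([np.sin(BA),-np.cos(BA),0]); H=np.array([.551,.2865,.045])
def bar(phi,d=.016,tilt=.5,r=.2):
    """TCP pose holding the door bar at angle phi"""
    R=Rot.from_rotvec(U*phi*tilt)*Rot.from_euler('xyz',down(BA)); B=H+r*(np.sin(phi)*OUT+np.cos(phi)*np.array([0,0,1]))
    return B+d*R.as_matrix()[:,2],list(R.as_euler('xyz'))
E
python3 - <<'E'
from h import *
np.set_printoptions(precision=3,suppress=True)
seed=[env.ik(*bar(p)) is not None for p in (0,.4,.8)]; print(seed)
if not all(seed): raise SystemExit
p,o=bar(0); eoat.move_gripper(.6)
env.servo_line(p+[0,0,.05],o,.25); env.servo_line(p,None,.1); eoat.move_gripper(0)
print(current_opening(),current_finger_force(),current_ft_force(),current_t())
for ph in np.linspace(0,.83,9)[1:]:
    env.servo_line(*bar(ph),.12); f=np.array(current_ft_force()); print(round(ph,2),f,f@OUT)
    if np.linalg.norm(f)>50: break
print(current_t(),current_opening())
s,_=shot('side'); t,_=shot('top'); 
A=cv2.resize(t[150:300,110:270],None,fx=2.5,fy=2.5); B=cv2.resize(s[80:230,200:360],None,fx=2.5,fy=2.5)
cv2.imwrite('pics/door.png',np.hstack([A,B]))
E
```

```text
[True, True, True]
0.12591722450878423 58.545334339141846 [-0.707 -1.327  4.836] 41.05
0.1 [ 5.039  1.126 -5.953] 1.3529089666216707
0.21 [  4.996   3.892 -12.309] -1.1140491449185979
0.31 [  7.06    7.959 -16.582] -3.750203548862859
0.42 [  5.37   11.178 -20.283] -7.385291420964431
0.52 [  5.94   16.626 -23.388] -11.93893598520743
0.62 [  3.379  21.277 -24.031] -17.247640803176758
0.73 [  3.051  24.664 -24.319] -20.39694209781658
0.83 [-22.595  43.31   23.093] -48.849479982674055
43.5833 0.12374961757856597
```

View pics/door.png

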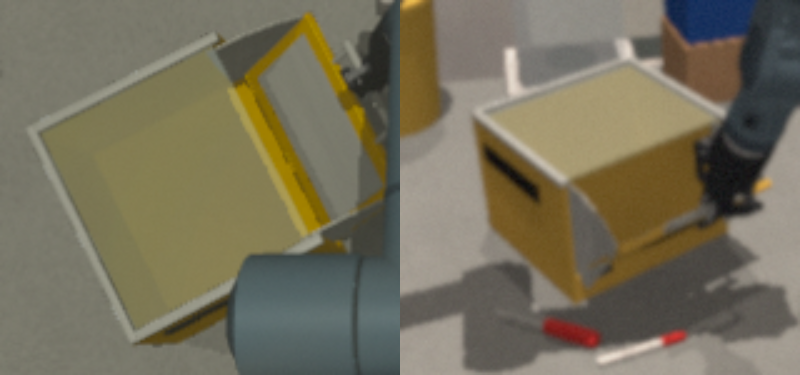

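The door is open to its stop, shown by its tilt in both views and the force step at 0.83 rad. I'll release it, check the IK for the pour and measure the tray handle.

```bash
cat >> h.py <<'E'
def pour(out,z,th,flip=0,d=.016,lat=0):
    """TCP pose with the tray's lip at (out from hinge, z), tipped by th"""
    lip=np.r_[H[:2],0]+out*OUT+lat*U+[0,0,z]
    hd=lip+(-.12*np.cos(th)+.102*np.sin(th))*-OUT+np.array([0,0,.12*np.sin(th)+.102*np.cos(th)])
    R=Rot.from_rotvec(-U*th)*Rot.from_euler('xyz',down(BA+flip))
    return hd+d*R.as_matrix()[:,2],list(R.as_euler('xyz'))
E
python3 - <<'E'
from h import *
np.set_printoptions(precision=3,suppress=True)
env.servo_line(*bar(.80),.05); eoat.move_gripper(.45); print(current_ft_force())
p,o=bar(.80,d=-.06); env.servo_line(p,None,.2); p[2]=.42; env.servo_line(p,None,.3)
env.move_pose([.474,-.135,.30],down(0))
im,C=shot('wrist'); cv2.imwrite('pics/w5.png',im); np.savez('w5.npz',*C); print(current_t())
for c in blobs(mask(im,*BLUE),400):
    P=onplane(C,c.reshape(-1,2),.116)[:,:2].astype(np.float32)*1000; r=cv2.minAreaRect(P); print(r, cen(c))
for fl in (0,pi):
  for th in (0,.3,.6,.9,1.0):
    print(fl,th,env.ik(*pour(.085,.21,th,fl)))
print(env.ik(*pour(.11,.26,0)),env.ik(*pour(.11,.26,0,pi)),env.ik([.474,-.135,.09],down(0)),env.ik([.474,-.135,.09],down(pi)))
E
```

```text
[-3.962  9.035 -1.101]Traceback (most recent call last):
  File "<stdin>", line 4, in <module>
plant.IKError: the arm cannot follow that straight line within its joint ranges
```

Run:
```python
from h import *
np.set_printoptions(precision=3,suppress=True)
p=np.array(current_tool_pos()); print(p,bar(.8)[0],bar(.8,d=-.06)[0])
if np.linalg.norm(p-bar(.8)[0])<.01: env.servo_line(bar(.8,d=-.06)[0],None,.2); p=np.array(current_tool_pos())
env.servo_line([p[0],p[1],.36],down(BA),.2)
env.move_pose([.474,-.135,.30],down(0))
im,C=shot('wrist'); cv2.imwrite('pics/w5.png',im); np.savez('w5.npz',*C); print(current_t())
for c in blobs(mask(im,*BLUE),400):
    P=onplane(C,c.reshape(-1,2),.116)[:,:2].astype(np.float32)*1000; r=cv2.minAreaRect(P); print(r, cen(c))
for fl in (0,pi):
  for th in (0,.3,.6,.9,1.0):
    print(fl,th,env.ik(*pour(.085,.21,th,fl)))
print(env.ik(*pour(.11,.26,0)),env.ik(*pour(.11,.26,0,pi)),env.ik([.474,-.135,.09],down(0)),env.ik([.474,-.135,.09],down(pi)))
```

```text
[0.629 0.139 0.239] [0.615 0.165 0.17 ] [0.629 0.139 0.24 ]
46.8833
((471.822265625, -137.92416381835938), (30.87940788269043, 143.53541564941406), 89.45853424072266) [317.118 162.913]
0 0 [0.064 0.566 0.546 1.551 0.    2.721]
0 0.3 [ 0.247  0.476  0.442  1.464 -0.291  2.892]
0 0.6 [ 0.442  0.472  0.388  1.457 -0.599  3.089]
0 0.9 [ 0.619  0.568  0.4    1.569 -0.889 -2.928]
0 1.0 [ 0.67   0.625  0.424  1.649 -0.974 -2.808]
3.141592653589793 0 [ 0.064  0.566  0.546  1.551  0.    -0.421]
3.141592653589793 0.3 [ 0.247  0.476  0.442  1.464 -0.291 -0.249]
3.141592653589793 0.6 [ 0.442  0.472  0.388  1.457 -0.599 -0.052]
3.141592653589793 0.9 [ 0.619  0.568  0.4    1.569 -0.889  0.214]
3.141592653589793 1.0 [ 0.67   0.625  0.424  1.649 -0.974  0.333]
[0.03  0.63  0.791 1.731 0.    2.687] [ 0.03   0.63   0.791  1.731  0.    -0.455] [-0.406  0.307 -0.404  0.859  0.     2.735] [-0.406  0.307 -0.404  0.859  0.    -0.406]
```

View pics/w5.png

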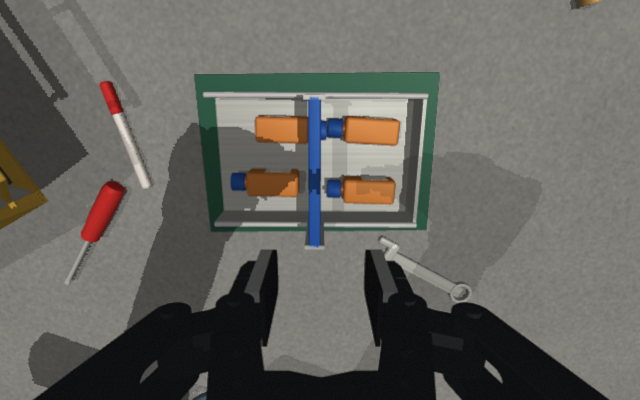

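The bar's centreline runs from (314.5,98) to (315,246). The mat corners are at (195,74), (438,72), (427,230) and (211,231). Next I'll grasp the bar and lift.

Run:
```python
from h import *
np.set_printoptions(precision=4,suppress=True)
C=list(np.load('w5.npz').values())
b=onplane(C,[[314.5,98],[315,246]],.116);print(b,b.mean(0),np.linalg.norm(b[0]-b[1]))
m=onplane(C,[[195,74],[438,72],[427,230],[211,231]],.003);print(m,m.mean(0),[np.linalg.norm(m[i]-m[i-1]) for i in range(4)])
for a,bb in ((0,1),(3,2)): v=m[a]-m[bb];print('ang',np.arctan2(v[1],v[0]))
v=b[0]-b[1];ang=np.arctan2(v[1],v[0]);print('bar ang',ang)
x,y=b.mean(0)[:2]; assert abs(x-.474)<.015 and abs(y+.135)<.015 and abs(np.linalg.norm(v)-.15)<.01
yaw=ang+pi; z=.105-.016
eoat.move_gripper(.5); env.move_pose([x,y,.20],down(yaw)); env.servo_line([x,y,z],None,.12)
f0=current_ft_force(); eoat.move_gripper(0); print(x,y,yaw,current_opening(),current_finger_force(),f0,current_ft_force())
env.servo_line([x,y,z+.03],None,.06); env.hold(.2); print(current_ft_force(),current_wrist_torque(),current_t())
s,_=shot('side'); cv2.imwrite('pics/lift.png',cv2.resize(s[180:380,180:440],None,fx=2.5,fy=2.5))
```

```text
[[ 0.5437 -0.1289  0.116 ]
 [ 0.4001 -0.1289  0.116 ]] [ 0.4719 -0.1289  0.116 ] 0.14351805414775795
[[ 0.5691  0.0137  0.003 ]
 [ 0.5716 -0.2724  0.003 ]
 [ 0.3719 -0.2771  0.003 ]
 [ 0.3702  0.0126  0.003 ]] [ 0.4707 -0.1308  0.003 ] [np.float64(0.1989481386147516), np.float64(0.2861866760710264), np.float64(0.19972658884882646), np.float64(0.28963665507953723)]
ang 1.5794569714335016
ang 1.5768404036211736
bar ang -0.0006202297424851409
0.4718961200487251 -0.12890129396086233 3.140972423847308 0.12855416050182522 59.9078768491745 [-0.155  -0.6181  0.0922] [-0.0947  2.4365  5.5297]
[ 0.7434 -0.3057 -4.1255] [ 0.0443  0.0133 -0.0085] 52.0583
```

View pics/lift.png

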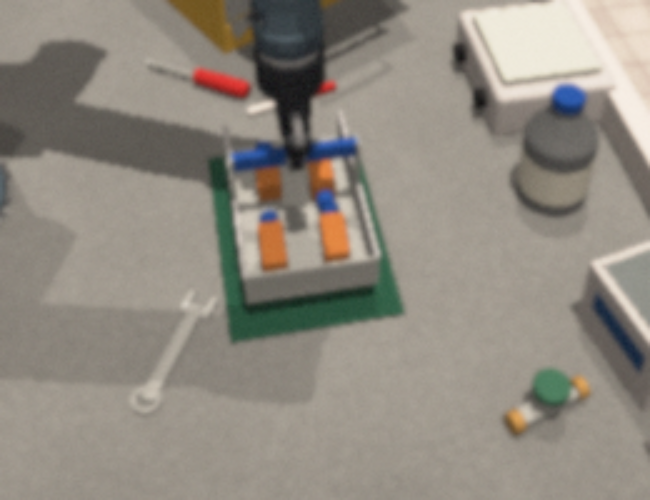

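The tray is lifted level with all four bottles in it. Now I'll carry it to the hopper and tip it.

Run:
```python
from h import *
np.set_printoptions(precision=3,suppress=True)
p=np.array(current_tool_pos())
env.servo_line([p[0],p[1],.345],None,.15)
env.servo_line(*pour(.20,.265,0,pi),.15); env.servo_line(*pour(.10,.25,0,pi),.12)
for th in (.25,.45,.65,.8,.9):
    w=th/.9; env.servo_line(*pour(.10-.018*w,.25-.042*w,th,pi),.15); print(th,current_ft_force(),current_t())
env.hold(1.0); print(current_ft_force(),current_t())
t,_=shot('top'); s,_=shot('side')
A=cv2.resize(t[130:300,110:290],None,fx=2.2,fy=2.2); B=cv2.resize(s[60:230,200:380],None,fx=2.2,fy=2.2)
cv2.imwrite('pics/pour.png',np.hstack([A,B]))
```

```text
0.25 [ 0.881 -0.478 -5.24 ] 57.475
0.45 [ 0.282 -0.541 -5.423] 57.825
0.65 [ 0.971 -0.848 -3.784] 58.1833
0.8 [ 0.047 -0.208 -3.268] 58.5
0.9 [ 0.216 -0.43  -3.13 ] 58.7667
[ 0.349 -0.55  -2.68 ] 59.7667
```

View pics/pour.png

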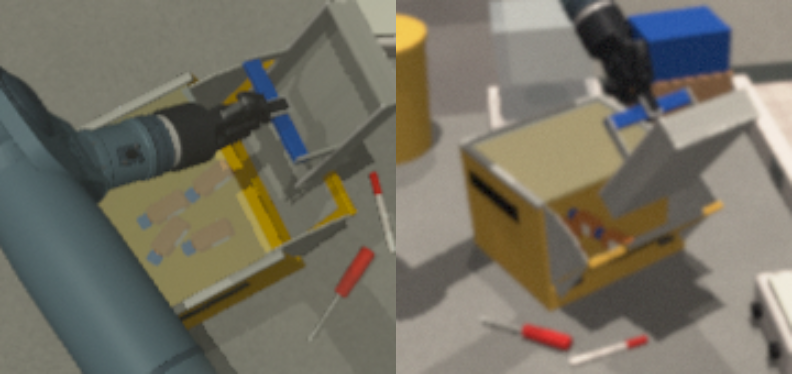

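All four bottles show inside the bin through the roof, the tray is empty, and the wrist force fell by about 1.8–2.5 N, roughly four bottles' weight. I'll set the tray down, shut the door by its bar, then re-seat the tray so the order is kept.

Run:
```python
from h import *
np.set_printoptions(precision=3,suppress=True)
env.servo_line(*pour(.09,.23,.5,pi),.2); env.servo_line(*pour(.10,.26,0,pi),.2); env.servo_line(*pour(.20,.265,0,pi),.2)
M=[.471,-.131]; yaw=pi+.004
env.servo_line(M+[.345],down(yaw),.2); env.servo_line(M+[.12],None,.2); env.servo_line(M+[.0895],None,.05)
print(current_ft_force()); eoat.move_gripper(.45); env.servo_line(M+[.25],None,.25); print(current_t())
p,o=bar(.8,d=-.07); env.move_pose(p+[0,0,.08],o); env.servo_line(p,None,.25); print(current_t())
im,C=shot('wrist'); cv2.imwrite('pics/w6.png',im); print(proj(C,[H+.2*(np.sin(.8)*OUT+np.cos(.8)*np.array([0,0,1]))+k*U for k in (-.068,0,.068)]))
```

```text
[-4.184  1.909  6.45 ]
67.2583
70.2667
[[322.201 305.184]
 [322.319 213.051]
 [322.453 102.794]]
```

View pics/w6.png

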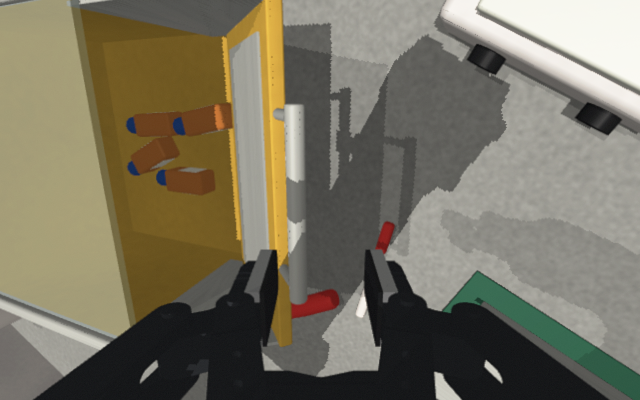

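The bar shows at column 296 rather than the predicted 322, so the door sits slightly less open than assumed. I'll solve its angle from this ray and shut it.

Run:
```python
from h import *
np.set_printoptions(precision=3,suppress=True)
from scipy.optimize import brentq
C=cam('wrist',(np.array(current_tool_pos()),np.array(current_eef_rot())))
B=lambda ph:H+.2*(np.sin(ph)*OUT+np.cos(ph)*np.array([0,0,1]))
ph=brentq(lambda q:proj(C,[B(q)])[0,0]-296,.3,.9); print('phi',ph)
eoat.move_gripper(.75)
p,o=bar(ph,d=-.05); env.servo_line(p,o,.15); env.servo_line(bar(ph)[0],None,.1); print(current_ft_force())
eoat.move_gripper(0); print(current_opening(),current_ft_force())
for q in np.r_[np.linspace(ph,0,8)[1:],-.012]:
    env.servo_line(*bar(q),.12); f=np.array(current_ft_force()); print(round(q,2),f,f@OUT)
    if np.linalg.norm(f)>60: break
eoat.move_gripper(.5); p,o=bar(0,d=-.1); env.servo_line(p,o,.25); env.servo_line([.5475,.281,.40],down(.49),.2)
im,C=shot('wrist'); cv2.imwrite('pics/w7.png',im); print(current_t()); np.savez('w7.npz',*C)
```

```text
phi 0.7123830370144454
[ 0.748 -0.286 -0.491]
0.12179262937753176 [-2.162  1.082  4.631]
0.61 [ 0.555 -4.962  5.162] 4.648861660148243
0.51 [ 0.635 -9.654 10.907] 8.837268344436485
0.41 [ -1.388 -13.056  19.012] 10.903338047284501
0.31 [ -2.197 -12.424  26.442] 9.966715721798833
0.2 [ -4.561 -15.012  33.449] 11.154121460525564
0.1 [-10.458 -13.987  42.386] 7.498229103007888
0.0 [ 2.265 -1.783 13.246] 2.633602901935949
-0.01 [ 1.484 -1.877  7.542] 2.352353489299281
76.3083
```

View pics/w7.png

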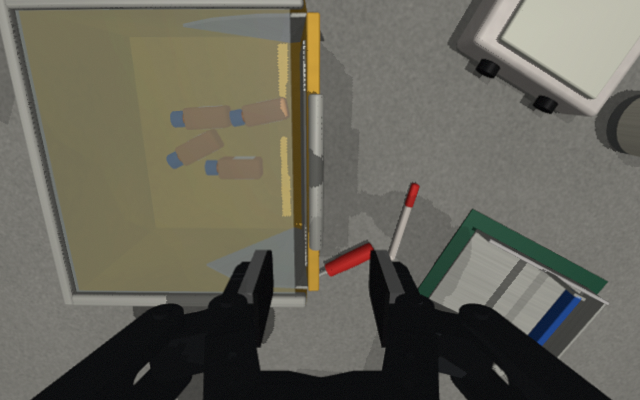

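The door looks shut, about 2 mm further in than at the start, with all four bottles inside. I'll confirm with a firm measured push, then re-seat the tray.

Run:
```python
from h import *
np.set_printoptions(precision=4,suppress=True)
eoat.move_gripper(0); P=lambda o,z:H*[1,1,0]+o*OUT+[0,0,z]
env.servo_line(P(.06,.36),down(BA),.25); env.servo_line(P(.06,.232),None,.25); env.servo_line(P(.035,.232),None,.15)
f0=np.array(current_ft_force())@OUT; o=.035
while o>-.004:
    o-=.002; env.servo_line(P(o,.232),None,.05); f=np.array(current_ft_force())@OUT-f0
    if f>1: print(round(o,4),f)
    if f>14: break
env.servo_line(P(.05,.232),None,.2); env.servo_line(P(.05,.36),None,.3)
eoat.move_gripper(.5); env.move_pose([.471,-.131,.30],down(0)); env.hold(.2)
im,C=shot('wrist'); cv2.imwrite('pics/w8.png',im); np.savez('w8.npz',*C); print(current_t())
```

```text
0.017 2.456971807731274
0.015 3.288668529018324
0.013 2.608720221312557
0.011 1.5704447574986813
0.009 1.6556251225971323
0.007 1.2288473993047477
0.005 1.2193845210117287
0.003 1.6238325266446803
0.001 4.376667046597211
-0.001 9.91592202263236
-0.003 14.286055464396414
86.125
```

View pics/w8.png

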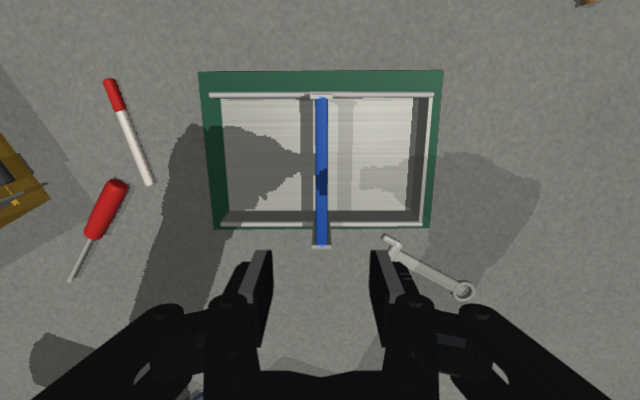

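The push met the stop at about 14 N. The bar now runs from (321,97) to (321,246), and the mat corners are at (198,72), (442,70), (430,228) and (214,229). I'll regrip the tray, set it down finally, back off and check.

Run:
```python
from h import *
np.set_printoptions(precision=4,suppress=True)
C=list(np.load('w8.npz').values())
b=onplane(C,[[321,97],[321,246]],.116);m=onplane(C,[[198,72],[442,70],[430,228],[214,229]],.003)
print(b.mean(0),m.mean(0),[np.arctan2(*(m[i]-m[j])[[1,0]]) for i,j in ((0,1),(3,2))],np.arctan2(*(b[0]-b[1])[[1,0]]))
M=[.471,-.131]; yaw=pi+.004
env.move_pose(M+[.2],down(yaw)); env.servo_line(M+[.089],None,.15); eoat.move_gripper(0)
env.servo_line(M+[.115],None,.08); print(current_ft_force()); env.servo_line(M+[.0893],None,.04); print(current_ft_force())
eoat.move_gripper(.5); env.servo_line(M+[.25],None,.25)
env.movej([-1.368,.377,.081,1.274,0,1.46]); env.hold(.5)
t,C=shot('top'); cv2.imwrite('pics/fin.png',cv2.resize(t[110:300,110:470],None,fx=2.2,fy=2.2)); print(current_t())
h=onplane(C,[[210,181.5],[229.5,220.5]],.2515)
```

```text
[ 0.4694 -0.1304  0.116 ] [ 0.4704 -0.1305  0.003 ] [np.float64(1.580885087644746), np.float64(1.577898551472914)] 0.002547941601801816
[ 0.3577  0.8467 -3.6319]
[-5.7661  2.0749  9.45  ]
94.9167
```

View pics/fin.png

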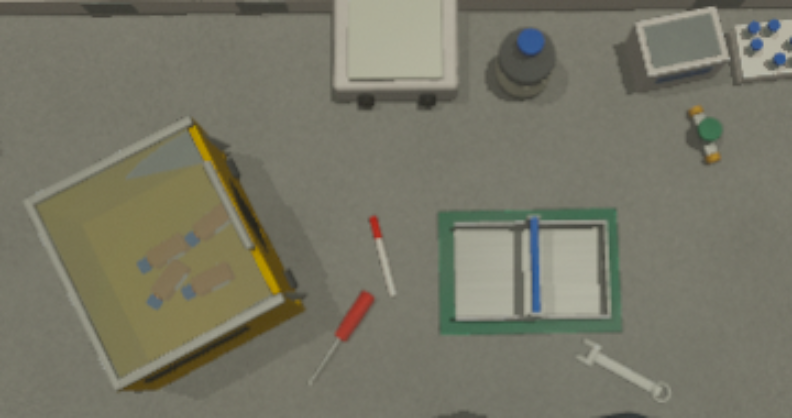

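The bar now sits about 5 px further in than in the first view, so the door must have started ajar. I'll check its distance from the bin centre against the 124 mm it should be, then hand in.

Run:
```python
from h import *
t,C=shot('top')
b=onplane(C,[[205.5,186.4],[223.6,221.4]],.2515).mean(0); r=onplane(C,[[122,202],[164,286.5]],.21).mean(0)
d=((b-r)@OUT); print('bar from bin centre',d-.13)
if abs(d-.13-.124)<.008: env.close_job(); print('closed',current_t())
```

```text
bar from bin centre 0.12130861672264903
the job is handed in; nothing more can be done
the job is handed in; nothing more can be done
```

The job is handed in: all four bottles are in the bin, the door is pushed fully shut and the empty tray is upright and square on its mat, at about 95 s and with bottle grips under 40 N.

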